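# Lock the grinding cup onto its motor base

## Task

Get the grinder ready: stand the steel grinding cup (the one with the straight grip bar on its lid) upright in the collar of the motor base, with its two side lugs in the two notches, and push it down against the spring. Keeping it down, turn it clockwise seen from above as far as it goes, until the bar is in line with the two ribs of the base, then let go so that it stays locked. Leave the other kitchen things where they stand.

Things in the scene. Friction and masses are not known exactly. Their poses are not given: they have to be found in the camera images.
- base: Fixed white motor base: box 150 (x) x 130 (y) mm, top at 60 mm, control panel on its -x side. On it a round aluminium bayonet collar, 108 mm outer diameter, 60 to 90 mm high. Origin: on the counter under the collar's axis; z up. x axis = locked direction, marked by two 6 mm wide ribs outside the collar at its +x and -x sides: locked, the cup's x axis lies along it, either way round.
- base_socket (a point): Centre of the collar's mouth, 90 mm above the counter. A 5 mm thick top ledge leaves a 76 mm bore; below it the bore is 94 mm. Two notches facing each other in the ledge, 44 degrees wide, centred 50 and 230 degrees counter-clockwise from the base's x axis, pass the lugs. Below the ledge the cup turns 50 degrees clockwise (from above) to lock; a stop lies about 4 degrees beyond.
- plate (a joint): Sprung plate (60 mm diameter) in the collar on which the cup's foot rests: 0 = up (its top 10 mm below the collar's top), 0.010 m = fully down; spring 6 N at 0, 11 N at 0.010. The cup's weight alone does not push it down. Beyond 0.006 the lugs are below the ledge and the cup can turn; about 0.006 with the cup locked and released.
- cup: Loose steel grinding cup, 0.2 to 0.4 kg: 72 mm diameter, foot tapering to 62 mm in the lowest 6 mm, grey lid (75 mm) up to 100 mm, on it a grip bar 56 long (x), 16 thick (y), up to 133 mm. Two lugs at +x and -x reach 43 mm from the axis, 20 mm wide, 6 to 11 mm above the foot. Origin: centre of foot's underside; x through lugs and bar, z up. A half turn makes no difference.
- cup_grip (a point): On the cup's axis, 122 mm above the foot, in the grip bar, 11 mm below the bar's top: where to grip, closing across the 16 mm thickness.
- canister: Bystander: a loose steel canister of the cup's size (72 mm diameter, 131 mm high) with a round ball knob (26 mm) on its lid and no lugs. Origin: centre of underside.
- mug: Bystander: white mug, 80 mm diameter, 90 mm high. Origin: centre of underside.
- jar: Bystander: closed amber glass jar, 60 mm diameter, 100 mm high. Origin: centre of underside.
Mind the look-alikes: they are no part of the job. What is shaped like the cup but blue is not meant.

How it is judged:
By the outcome, as a careful person would: the job done as asked, in the order asked, and still so for the second after the job is handed in, with the robot touching nothing.
It also fails if it takes over 48 s, if anything falls off the work surface, if the arm or the gripper's body presses on something with over 40 N, if the wrist force passes 120 N, or if a joint passes its speed limit or range.

## Robot

A 6-joint arm with a two-finger parallel gripper is mounted at the origin on the work surface. World frame = base frame: x ahead of the robot, y to its left, z up, the work surface at z = 0. Lengths are in mm, angles in rad, forces in N, time in s.
With the tool pointing down it reaches from about 400 to 925 mm from the base axis. Payload 12.5 kg.
Tool frame: the origin (TCP) lies midway between the tips of the shut fingers; the grasp point (between the pads) lies 19 mm behind it; z points along the fingers, y is the line along which they close (so a half turn about z gives the same grasp; the last joint's range is limited). The gripper opens to 95 mm and grips with 3 to 60 N. Pads are 20 mm wide; open, the fingers measure 119 mm over their backs; the gripper's body (75 mm by 180 mm) begins 59 mm behind the grasp point.
Start: joints at [1.005, 0.491, 1.559, -0, 1.092, -0.106], TCP at [277.343, 560.114, 214.661] pointing down, gripper open.
Joint ranges: [-3.1, 3.1], [-0.84, 2.19], [0.05, 2.79], [-1.13, 4.28], [0.06, 2.93], [-2.69, 2.69]. Speed limits (rad/s): [2.22, 2.22, 2.79, 3.14, 3.14, 3.14].

## Interface

Orientations are given as [roll, pitch, yaw] about the fixed x, y, z axes, in that order (R = Rz(yaw) Ry(pitch) Rx(roll)).
In Python, from cell import env gives the robot as it stands.
- The arm moves only by the tool carry_out, never from a script. Its argument "series" is a list of rows, each a list of 4 numbers: the shift along the world's x, y, z normalised to -1 to 1, where 1 is 5 cm, then the turn about the world's z normalised to -1 to 1, where 1 is 6 degrees. In form: [[x, y, z, turn], ...]. A call has exactly 5 rows; each row shifts and turns the commanded pose from where the row before left it; what a row does not reach is not made up. A row lasts 1/10 s, in which the tool goes at most 50 mm and 8.59 degrees, less where a joint would pass 70% of its speed; a pose out of reach is approached as far as the arm can. A call with a number of a shift or a turn outside -1 to 1 is refused whole. A call with a gripper value outside its range is refused whole. "fingers" is the closure, from -1 (fully open) to 1 (shut), set as the call begins (left out, the last holds). The fingers move at their own pace and stop on an object; the grip force is fixed at half the most. Time passes only in rows, so rows that do not move let the fingers close, or fill a call up. It gives the time, the measured TCP pose, the force, the opening and the grip force at its end, in the units of the state.
- env.state(): the state, without advancing time (a new reading comes with each control period).
- env.read_camera(name): name is "side" or "top" or "wrist"; returns the picture (400x640x3 uint8, red, green, blue); there is no depth.
- env.calibration(name): a dict with "K" (3x3 intrinsics, pixels), "dist" ([k1, k2, p1, p2, k3] as OpenCV has them; the pictures are not rectified), "pose" (4x4, takes a point from camera to world coordinates). Camera axes: x right, y down, z forward; pixel columns grow to the right and rows downward; lengths in mm; the calibration is good to about 2 mm. A picture is of the moment at which its call begins: read the wrist's pose just before it. calibration takes no time and is no camera call; for the wrist camera it gives the pose at the moment of the call.
- env.job_done(): hands the job in; it is judged then, once.
Trained networks look in the newest picture that a camera, given by its name, has taken for a name from the list of things; names that differ only in an ending like _2 or _b are one class to them, and where a whole thing is asked for, a point or a joint stands for the part that bears it (a point fixed in the world has none). Each returns a list of dicts, best first, with "conf" (0 to 1); they miss things now and then, are a little off and sometimes report something else, mostly with a low value. They report only what shows in the picture. A call takes as long as a camera call. They do not tell look-alikes from the thing itself.
- env.look_for(camera, label): "position" ([row, column] as shares, 0 to 1, of the picture: columns of its width, rows of its height, amid what is visible of it).
The state is a dict: "t": time; "joints": joint angles; "qvel": joint speeds; "tau": joint torques, N m; "eef_pos": TCP position; "tcp_rot": TCP orientation; "ft_force": force on the tool from outside, world axes, zero at the start; "moment": the same for the moment, N m; "opening": opening from 0.0 (shut) to 1.0 (fully open); "grip_force": force on a finger pad.
Only numpy, scipy, OpenCV 4.12 (cv2) and the standard library are available. Lean on these libraries where they do the work, as an engineer would, in place of code of your own. Each camera call takes 0.05 s, during which the arm holds its last target. There are 200 camera calls.

## Working session

There is one attempt and no reset: what is moved stays moved. The work goes in short steps, Python scripts to look and compute and a tool call to move; the robot and the scene stay as the last step left them, time stands still between calls to the robot, and variables do not carry over. Pictures are saved under pics/ and viewed, at most 10 in all, crops included, and the job is handed in when it is done.

Besides the shell and the picture viewer there is one more tool, called after ">>>" by a JSON object that holds its "op" and its "data", one argument or row to a line. carry_out: Moves the arm, as the interface text tells. Its arguments: {"type":"object","properties":{"series":{"type":"array","items":{"type":"array","items":{"type":"number","minimum":-1,"maximum":1}}},"fingers":{"type":"number"}},"required":["series"]}

```bash
mkdir -p pics; cat > h.py <<'E'
import cv2, numpy as np
from cell import env
def snap(c,n):
    im=env.read_camera(c); cv2.imwrite(f'pics/{n}.png',im[:,:,::-1]); return im
def ray(c,u,v,cal=None):
    cal=cal or env.calibration(c); K=np.array(cal['K'],float); P=np.array(cal['pose'])
    p=cv2.undistortPoints(np.array([[[u,v]]],float),K,np.array(cal['dist'],float))[0,0]
    return P[:3,3],P[:3,:3]@np.array([p[0],p[1],1])
def at_z(c,u,v,z,cal=None):
    o,d=ray(c,u,v,cal); return o+d*(z-o[2])/d[2]
def proj(c,pts,cal=None):
    cal=cal or env.calibration(c); P=np.linalg.inv(np.array(cal['pose']))
    return cv2.projectPoints(np.array(pts,float).reshape(-1,1,3),cv2.Rodrigues(P[:3,:3])[0],P[:3,3],np.array(cal['K'],float),np.array(cal['dist'],float))[0][:,0]
E
python3 - <<'E'
from h import *
for c in('top','side'):
    snap(c,c+'0'); 
    print(c,np.round(env.calibration(c)['pose'],2).tolist())
    for l in('cup','base','canister','cup_grip','base_socket'):
        print(l,[(round(d['position'][1]*640),round(d['position'][0]*400),round(d['conf'],2)) for d in env.look_for(c,l)])
s=env.state();print({k:s[k] for k in('t','eef_pos','tcp_rot','opening')})
E
```

```text
top [[-0.01, -1.0, 0.05, 549.85], [-1.0, 0.01, -0.0, -0.89], [0.0, -0.05, -1.0, 1211.17], [0.0, 0.0, 0.0, 1.0]]
cup [(305, 225, 0.7), (258, 213, 0.68)]
base [(424, 249, 0.69)]
canister [(206, 242, 0.8)]
cup_grip [(303, 228, 0.71), (255, 213, 0.71)]
base_socket [(426, 247, 0.91)]
side [[0.74, -0.35, 0.57, -23.99], [-0.67, -0.4, 0.63, -705.58], [0.01, -0.85, -0.53, 678.32], [0.0, 0.0, 0.0, 1.0]]
cup [(268, 197, 0.75), (290, 220, 0.69)]
base [(352, 298, 0.84)]
canister [(225, 191, 0.69)]
cup_grip [(285, 219, 0.8), (266, 196, 0.8)]
base_socket [(351, 298, 0.81)]
{'t': 0.6, 'eef_pos': array([277.33803603, 560.08912129, 214.65554096]), 'tcp_rot': array([3.14152794e+00, 9.00559968e-06, 2.68175777e+00]), 'opening': 1.0001693056704668}
```

View pics/top0.png

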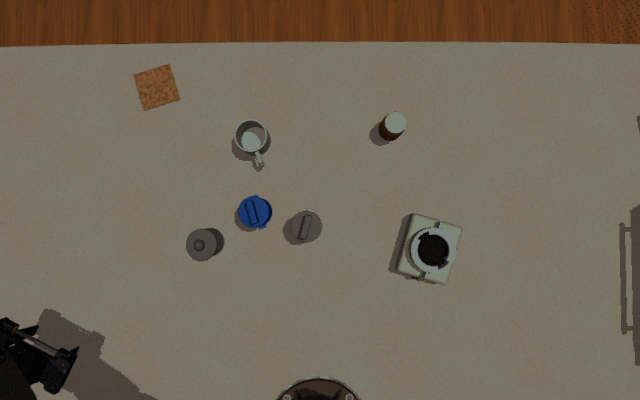

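View pics/side0.png

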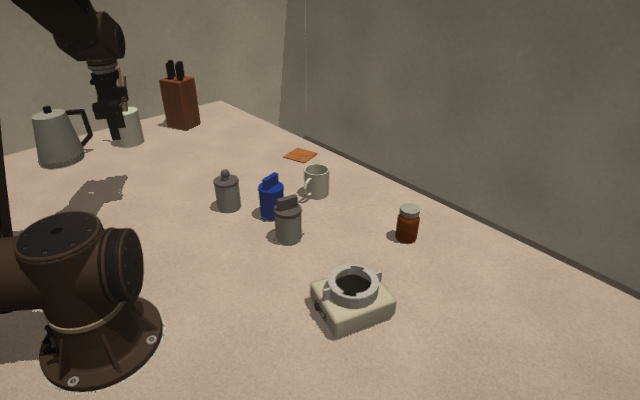

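The top view shows the grey cup at about (306,226), the blue look-alike at (255,212), the canister at (203,244) and the base collar at (432,250). Next I'll zoom in for bar, notch and rib directions.

```bash
python3 - <<'E'
from h import *
im=cv2.imread('pics/top0.png')
a=cv2.resize(im[185:285,270:350],None,fx=5,fy=5,interpolation=3)[:500]
b=cv2.resize(im[205:290,390:470],None,fx=5,fy=5,interpolation=3)
b=cv2.copyMakeBorder(b,0,500-b.shape[0],0,0,0)
cv2.imwrite('pics/crop0.png',np.clip(np.hstack([a,b]).astype(float)*1.3,0,255))
for u,v,z in((306,226,133),(432,250,90),(255,212,133),(203,244,131)): print(at_z('top',u,v,z))
print(np.round(env.calibration('wrist')['pose'],3).tolist(), env.calibration('wrist')['K'])
E
```

```text
[516.91880214  26.53984744 133.        ]
[ 456.05819642 -273.34408804   90.        ]
[549.7280112  143.64764015 133.        ]
[476.78175269 263.94549346 131.        ]
[[0.444, 0.863, 0.24, 209.872], [0.896, -0.427, -0.119, 592.537], [-0.001, 0.268, -0.963, 384.437], [0.0, 0.0, 0.0, 1.0]] [[288.93992609   0.         314.11995199]
 [  0.         288.93992609 199.65874313]
 [  0.           0.           1.        ]][ WARN:0@0.487] global loadsave.cpp:1063 imwrite_ Unsupported depth image for selected encoder is fallbacked to CV_8U.
```

View pics/crop0.png

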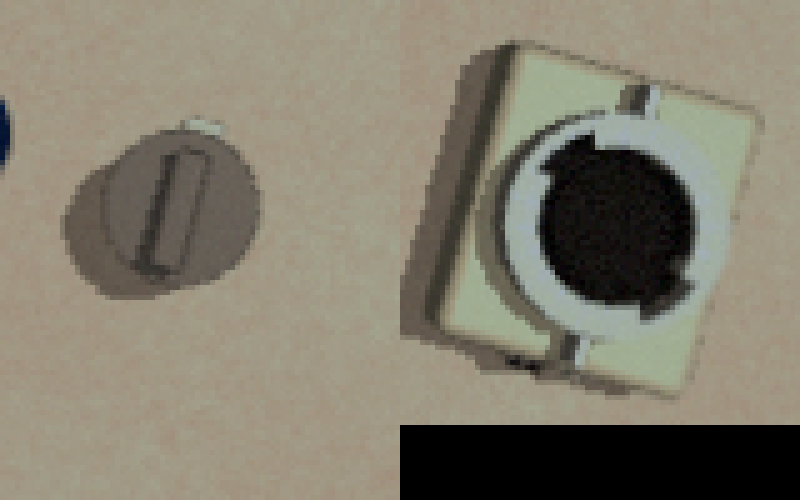

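The base's +x axis points at about −15° world yaw, with notches at 35° and 215°. The cup bar is also near −15°. I'll approach with tool yaw −15°, which keeps joint 6 in range throughout.

>>> {"op": "carry_out", "data": {
  "series": [
    [0.16, -0.355, 0.04, -0.94],
    [0.16, -0.355, 0.04, -0.94],
    [0.16, -0.355, 0.04, -0.94],
    [0.16, -0.355, 0.04, -0.94],
    [0.16, -0.355, 0.04, -0.94]
  ]
}}

```text
t: 1.1
eef_pos: [317.6, 470.7, 224.8]
tcp_rot: [3.141, -0.0, 2.186]
ft_force: [-0.2, 0.7, -0.1]
opening: 1.0
grip_force: 0.0
```

>>> {"op": "carry_out", "data": {
  "series": [
    [0.16, -0.355, 0.04, -0.94],
    [0.16, -0.355, 0.04, -0.94],
    [0.16, -0.355, 0.04, -0.94],
    [0.16, -0.355, 0.04, -0.94],
    [0.16, -0.355, 0.04, -0.94]
  ]
}}

```text
t: 1.6
eef_pos: [357.6, 381.9, 234.8]
tcp_rot: [3.141, -0.0, 1.693]
ft_force: [0.4, 1.0, 0.9]
opening: 0.997
grip_force: 0.0
```

>>> {"op": "carry_out", "data": {
  "series": [
    [0.16, -0.355, 0.04, -0.94],
    [0.16, -0.355, 0.04, -0.94],
    [0.16, -0.355, 0.04, -0.94],
    [0.16, -0.355, 0.04, -0.94],
    [0.16, -0.355, 0.04, -0.94]
  ]
}}

```text
t: 2.1
eef_pos: [397.6, 293.1, 244.9]
tcp_rot: [3.141, -0.0, 1.201]
ft_force: [-0.3, 0.3, -0.4]
opening: 0.999
grip_force: 0.0
```

>>> {"op": "carry_out", "data": {
  "series": [
    [0.16, -0.355, 0.04, -0.94],
    [0.16, -0.355, 0.04, -0.94],
    [0.16, -0.355, 0.04, -0.94],
    [0.16, -0.355, 0.04, -0.94],
    [0.16, -0.355, 0.04, -0.94]
  ]
}}

```text
t: 2.6
eef_pos: [437.6, 204.4, 254.9]
tcp_rot: [3.141, -0.0, 0.709]
ft_force: [0.4, -0.2, 0.3]
opening: 1.002
grip_force: 0.0
```

>>> {"op": "carry_out", "data": {
  "series": [
    [0.16, -0.355, 0.04, -0.94],
    [0.16, -0.355, 0.04, -0.94],
    [0.16, -0.355, 0.04, -0.94],
    [0.16, -0.355, 0.04, -0.94],
    [0.16, -0.355, 0.04, -0.94]
  ]
}}

```text
t: 3.1
eef_pos: [477.6, 115.6, 264.9]
tcp_rot: [3.141, -0.0, 0.217]
ft_force: [0.1, 1.1, 1.0]
opening: 1.005
grip_force: 0.0
```

>>> {"op": "carry_out", "data": {
  "series": [
    [0.16, -0.355, 0.04, -0.94],
    [0.16, -0.355, 0.04, -0.94],
    [0.16, -0.355, 0.04, -0.94],
    [0.16, -0.355, 0.04, -0.94],
    [0.16, -0.355, 0.04, -0.94]
  ]
}}

```text
t: 3.6
eef_pos: [517.6, 26.9, 274.8]
tcp_rot: [3.142, -0.0, -0.275]
ft_force: [1.0, 0.3, 1.2]
opening: 1.002
grip_force: 0.0
```

```bash
python3 - <<'E'
from h import *
s=env.state();cal=env.calibration('wrist');snap('wrist','w0')
np.save('w0.npy',cal['pose'])
print({k:s[k] for k in('t','eef_pos','tcp_rot','joints','ft_force')})
for l in('cup','cup_grip'):
    for d in env.look_for('wrist',l):
        u,v=d['position'][1]*640,d['position'][0]*400
        print(l,round(u),round(v),d['conf'],at_z('wrist',u,v,122,cal))
E
```

```text
{'t': 3.6, 'eef_pos': array([517.59417028,  26.85197228, 274.84055048]), 'tcp_rot': array([ 3.14155285e+00, -1.39126913e-04, -2.75393161e-01]), 'joints': array([-7.56267624e-02,  2.77463437e-01,  1.73416591e+00, -7.36647354e-05,
        1.12983484e+00,  1.77059417e+00]), 'ft_force': array([1.02148098, 0.3252646 , 1.23317396])}
cup 219 178 0.71 [558.34714081 126.46952484 122.        ]
cup 316 182 0.69 [523.67370156  21.41453659 122.        ]
cup_grip 216 180 0.88 [557.13814238 130.71147378 122.        ]
```

View pics/w0.png

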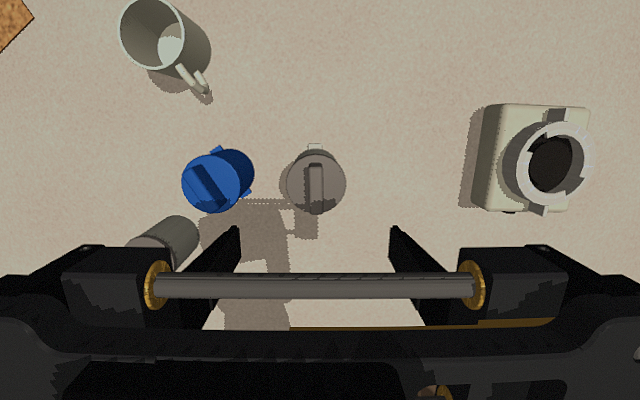

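The wrist view shows the grey cup at about (316,182) with its bar nearly vertical in the image, and the base collar at about (552,163). A crop of each will give exact positions.

```bash
python3 - <<'E'
from h import *
im=cv2.imread('pics/w0.png')
a=cv2.resize(im[135:225,275:355],(400,450),interpolation=3)
b=cv2.resize(im[95:225,480:600],(415,450),interpolation=3)[:,:400]
cv2.imwrite('pics/crop1.png',np.clip(np.hstack([a,b])*1.5,0,255).astype(np.uint8))
E
```

```text
(no output)
```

View pics/crop1.png

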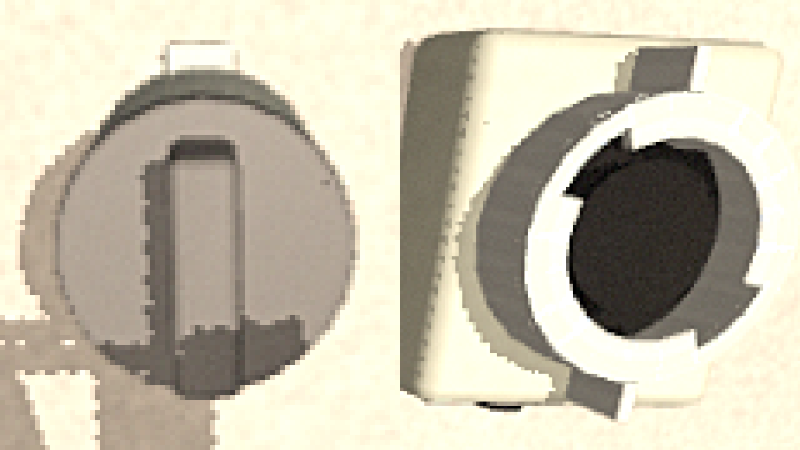

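```bash
python3 - <<'E'
from h import *
from scipy.optimize import least_squares
s=env.calibration('wrist'); s['pose']=np.load('w0.npy')
W=lambda X,Y,z:at_z('wrist',480+(X-400)/(415/120)-.5,95+Y/(450/130)-.5,z,s)[:2]
C=lambda X,Y,z:at_z('wrist',275+X/5-.5,135+Y/5-.5,z,s)[:2]
T=lambda X,Y,z:at_z('top',(390 if X>=400 else 270)+(X%400)/5-.5,(205 if X>=400 else 185)+Y/5-.5,z)[:2]
a,b=C(207.5,160,133),C(208,392,133)
print('cup',(a+b)/2,np.linalg.norm(a-b),np.degrees(np.arctan2(*(a-b)[::-1])))
a,b=T(191,153,133),T(163,267,133)
print('cup top',(a+b)/2,np.linalg.norm(a-b),np.degrees(np.arctan2(*(a-b)[::-1])))
fit=lambda P:least_squares(lambda q:np.hypot(*(P-q[:2]).T)-q[2],[460,-270,54]).x
P=np.array([W(x,y,90) for x,y in((527,240),(540,310),(580,362),(640,383),(700,370),(650,98),(610,115),(560,165),(765,200))])
cw=fit(P);print('base wrist',cw,np.hypot(*(P-cw[:2]).T))
ct=fit(np.array([T(x,y,90) for x,y in((502,224),(732,224),(617,110),(617,338))]));print('base top',ct)
for p in((567,195),(628,132),(697,350),(757,290)):
    d=W(*p,90)-cw[:2];print('notch edge',np.hypot(*d),np.degrees(np.arctan2(d[1],d[0])))
for z in(65,90):
    d=T(642,100,z)-T(573,350,z);print('ribs',np.degrees(np.arctan2(d[1],d[0])))
im=cv2.imread('pics/top0.png')
P=np.array([T(x,y,60) for x,y in((515,42),(762,118),(685,397))])
for d in(P[1]-P[0],P[1]-P[2]):print('box',np.hypot(*d),np.degrees(np.arctan2(d[1],d[0])))
E
```

```text
cup [516.70766628  23.65493051] 52.97594660810345 -15.561934249218522
cup top [515.81129502  29.06539799] 53.77416067808672 -14.124991957773041
base wrist [ 455.81696154 -274.92218145   51.24690019] [50.35845208 47.27677113 49.15599953 53.49792994 56.6092427  54.39244679
 53.83854647 51.42892483 44.66378823]
base top [ 457.77419547 -275.65552599   54.90957845]
notch edge 42.03411430313774 48.82103945542623
notch edge 44.96480143979191 9.000030500138934
notch edge 48.18364753043864 -161.91140198857053
notch edge 49.08853630205397 -125.38270241294146
ribs -16.3864113666895
ribs -16.3864113666895
box 127.90568878870137 -107.46697187637939
box 142.19092386205583 -16.504065554863278
```

Base yaw comes out near −16.5°, and the cup near (516.5, 24.5) at −15.5°. Descending to grip.

>>> {"op": "carry_out", "data": {
  "series": [
    [-0.02, -0.046, -0.2, 0],
    [0, 0, -0.45, 0],
    [0, 0, -0.45, 0],
    [0, 0, -0.45, 0],
    [0, 0, -0.45, 0]
  ]
}}

```text
t: 4.25
eef_pos: [515.5, 26.1, 173.3]
tcp_rot: [3.141, 0.0, -0.269]
ft_force: [0.6, 0.3, -0.9]
opening: 1.003
grip_force: 0.0
```

>>> {"op": "carry_out", "data": {
  "series": [
    [0, 0, -0.5, 0],
    [0, 0, -0.4, 0],
    [0, 0, -0.3, 0],
    [0, 0, -0.15, 0],
    [0, 0, -0.07, 0]
  ]
}}

```text
t: 4.75
eef_pos: [515.8, 25.8, 102.9]
tcp_rot: [3.141, 0.001, -0.27]
ft_force: [0.2, 0.4, -0.7]
opening: 1.004
grip_force: 0.0
```

>>> {"op": "carry_out", "data": {
  "series": [
    [0, 0, 0, 0],
    [0, 0, 0, 0],
    [0, 0, 0, 0],
    [0, 0, 0, 0],
    [0, 0, 0, 0]
  ],
  "fingers": 1
}}

```text
t: 5.25
eef_pos: [516.5, 25.3, 104.0]
tcp_rot: [-3.142, -0.001, -0.271]
ft_force: [-0.9, -0.4, 0.4]
opening: 0.637
grip_force: 0.0
```

>>> {"op": "carry_out", "data": {
  "series": [
    [0, 0, 0, 0],
    [0, 0, 0, 0],
    [0, 0, 0, 0],
    [0, 0, 0, 0],
    [0, 0, 0, 0]
  ]
}}

```text
t: 5.75
eef_pos: [516.4, 25.3, 103.7]
tcp_rot: [3.141, 0.0, -0.271]
ft_force: [0.4, -1.6, 0.3]
opening: 0.214
grip_force: 0.0
```

>>> {"op": "carry_out", "data": {
  "series": [
    [0, 0, 0, 0],
    [0, 0, 0, 0],
    [0, 0, 0, 0],
    [0, 0, 0, 0],
    [0, 0, 0, 0]
  ]
}}

```text
t: 6.25
eef_pos: [516.3, 25.3, 103.6]
tcp_rot: [3.141, 0.0, -0.271]
ft_force: [-0.1, 0.6, -1.1]
opening: 0.167
grip_force: 30.0
```

>>> {"op": "carry_out", "data": {
  "series": [
    [0, 0, 0.15, 0],
    [0, 0, 0.4, 0],
    [0, 0, 0.5, 0],
    [0, 0, 0.5, 0],
    [0, 0, 0.5, 0]
  ]
}}

```text
t: 6.75
eef_pos: [516.1, 25.4, 207.6]
tcp_rot: [3.142, 0.0, -0.271]
ft_force: [0.2, -0.6, -2.5]
opening: 0.168
grip_force: 30.0
```

```bash
python3 - <<'E'
from h import *
s=env.state();snap('wrist','w1');snap('side','s1');snap('top','t1')
a=cv2.imread('pics/w1.png');b=cv2.imread('pics/s1.png');t=cv2.imread('pics/t1.png')
L=np.vstack([a[100:400,160:560],cv2.resize(b[120:280,200:413],(400,300))])
cv2.imwrite('pics/m1.png',np.clip(L*1.3,0,255).astype(np.uint8))
print({k:s[k] for k in('t','eef_pos','tcp_rot','ft_force','moment','opening','grip_force')})
E
```

```text
{'t': 6.75, 'eef_pos': array([516.06856563,  25.3626574 , 207.59231357]), 'tcp_rot': array([ 3.14150815e+00,  1.27236426e-04, -2.71276867e-01]), 'ft_force': array([ 0.22914749, -0.56097891, -2.51404905]), 'moment': array([-0.00121596,  0.22319035,  0.01737948]), 'opening': 0.16760936566867946, 'grip_force': 29.990101754665375}
```

View pics/m1.png

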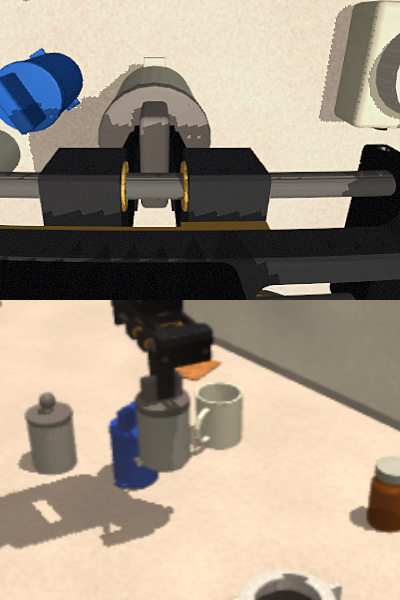

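The cup is held upright, with lugs along the bar. I'll move to a spot beside the base where the wrist camera sees the collar without the cup in the way, turning to the notch angle on the way.

>>> {"op": "carry_out", "data": {
  "series": [
    [-0.1, -0.24, 0.1, 0.4],
    [-0.2, -0.48, 0.1, 0.55],
    [-0.2, -0.48, 0.1, 0.55],
    [-0.2, -0.48, 0.1, 0.55],
    [-0.2, -0.48, 0.1, 0.55]
  ]
}}

```text
t: 7.4
eef_pos: [470.3, -83.3, 230.0]
tcp_rot: [-3.141, 0.002, 0.004]
ft_force: [0.2, -0.2, -2.7]
opening: 0.168
grip_force: 30.0
```

>>> {"op": "carry_out", "data": {
  "series": [
    [-0.2, -0.48, 0.1, 0.55],
    [-0.2, -0.48, 0.05, 0.55],
    [-0.2, -0.48, 0, 0.55],
    [-0.2, -0.48, 0, 0.55],
    [-0.2, -0.48, 0, 0.55]
  ]
}}

```text
t: 7.9
eef_pos: [420.4, -203.3, 237.4]
tcp_rot: [-3.14, 0.001, 0.291]
ft_force: [0.3, 0.6, -2.4]
opening: 0.165
grip_force: 30.0
```

>>> {"op": "carry_out", "data": {
  "series": [
    [-0.2, -0.48, 0, 0.55],
    [-0.2, -0.48, 0, 0.55],
    [-0.2, -0.48, 0, 0.55],
    [-0.2, -0.48, 0, 0.55],
    [-0.1, -0.24, 0, 0.62]
  ]
}}

```text
t: 8.4
eef_pos: [375.2, -311.9, 237.3]
tcp_rot: [-3.14, 0.001, 0.585]
ft_force: [0.0, 0.2, -2.2]
opening: 0.167
grip_force: 30.0
```

>>> {"op": "carry_out", "data": {
  "series": [
    [-0.06, -0.15, 0, 0],
    [0, 0, 0, 0],
    [0, 0, 0, 0],
    [0, 0, 0, 0],
    [0, 0, 0, 0]
  ]
}}

```text
t: 8.9
eef_pos: [373.6, -317.6, 238.7]
tcp_rot: [3.142, -0.0, 0.585]
ft_force: [-0.1, 0.4, -2.4]
opening: 0.165
grip_force: 30.0
```

```bash
python3 - <<'E'
from h import *
s=env.state();cal=env.calibration('wrist');im=snap('wrist','w2');np.save('w2.npy',cal['pose'])
print({k:s[k] for k in('t','eef_pos','tcp_rot','joints','opening')})
p=proj('wrist',[[457,-275,90]],cal)[0];print(p)
x,y=np.clip(np.round(p).astype(int),[80,75],[560,325])
np.save('o2.npy',[x-80,y-75])
cv2.imwrite('pics/m2.png',np.clip(cv2.resize(im[y-75:y+75,x-80:x+80,::-1],(640,600),interpolation=3)*1.3,0,255).astype(np.uint8))
E
```

```text
{'t': 8.9, 'eef_pos': array([ 373.59560979, -317.61813628,  238.65371817]), 'tcp_rot': array([ 3.14153662e+00, -2.01789867e-05,  5.84687234e-01]), 'joints': array([-8.39395132e-01,  2.72386422e-01,  1.84773192e+00,  1.38022498e-05,
        1.02141593e+00,  1.46706755e-01]), 'opening': 0.1650943438192546}
[323.12016055 101.70768416]
```

View pics/m2.png

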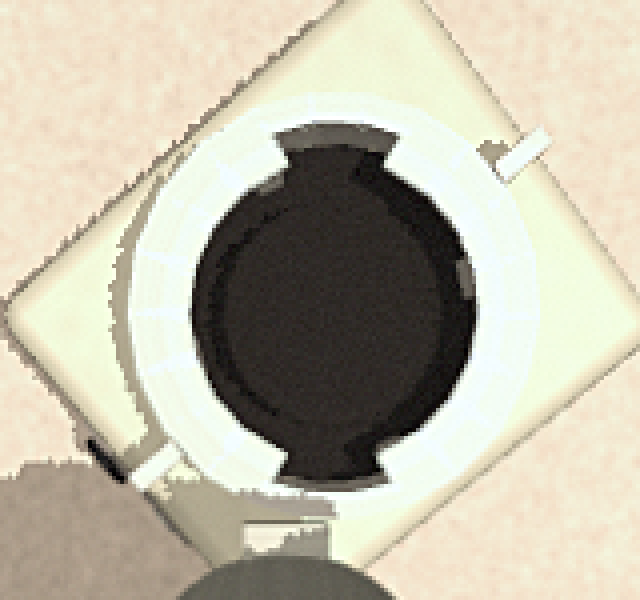

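The collar is clearly visible. Notch corners are at about (273,137), (401,137), (272,485) and (388,485). Ribs are at (530,150) and (157,465). The held cup's lug tip is at (286,521).

```bash
python3 - <<'E'
from h import *
from scipy.optimize import least_squares
s=env.calibration('wrist'); s['pose']=np.load('w2.npy'); o=np.load('o2.npy')
W=lambda X,Y,z:at_z('wrist',o[0]+X/4-.5+.125,o[1]+Y/4-.5+.125,z,s)[:2]
fit=lambda P,r:least_squares(lambda q:np.hypot(*(P-q).T)-r,[460,-270])
for pts,r in((((191,310),(477,300),(215,395),(455,395),(222,215),(445,215),(268,182),(275,445)),38),(((540,310),(332,92),(500,200),(480,445),(132,310),(165,200)),54)):
    P=np.array([W(x,y,90) for x,y in pts]);c=fit(P,r).x;print(c,np.hypot(*(P-c).T).round(1))
    a=[]
    for x,y in((273,137),(401,137),(290,167),(383,172),(272,485),(388,485)):
        d=W(x,y,90)-c;a.append(np.degrees(np.arctan2(d[1],d[0])).round(1))
    print('edges',a)
for z in(70,80):
    d=W(523,157,z)-W(157,465,z);m=(W(523,157,z)+W(157,465,z))/2;print('ribs',np.degrees(np.arctan2(d[1],d[0])),m)
t=np.array([373.6,-317.6]);y=.5847;ex=np.array([np.cos(y),np.sin(y)]);ey=np.array([-np.sin(y),np.cos(y)])
l=W(286,521,146)-t;print('lug tip in tool',l@ex,l@ey)
for p in((243,521),(328,521)):print((W(*p,146)-t)@ey)
E
```

```text
[ 455.79591014 -279.90621532] [37.9 37.6 37.9 38.3 38.6 37.7 37.3 37.3]
edges [np.float64(53.8), np.float64(12.9), np.float64(51.5), np.float64(14.8), np.float64(-167.1), np.float64(-127.9)]
[ 455.10043091 -279.70572052] [54.7 54.9 51.9 52.1 52.9 52.4]
edges [np.float64(53.0), np.float64(12.5), np.float64(50.5), np.float64(14.2), np.float64(-166.7), np.float64(-127.1)]
ribs -17.251072186553944 [ 457.03556148 -279.99832138]
ribs -17.251072186553984 [ 456.44064164 -279.90958593]
lug tip in tool 42.1026317980325 -1.0530940616250106
8.693083637257523
-10.572519880471699
```

Base at (455.7, −279.9) with the notch axis at about 33°. Allowing for the cup's measured offset in the gripper, the TCP target is about (456, −278.4).

>>> {"op": "carry_out", "data": {
  "series": [
    [0.2, 0.1, 0, -0.08],
    [0.4, 0.19, 0, 0],
    [0.4, 0.19, 0, 0],
    [0.4, 0.19, 0, 0],
    [0.248, 0.114, 0, 0]
  ]
}}

```text
t: 9.45
eef_pos: [456.9, -278.1, 238.7]
tcp_rot: [3.141, -0.0, 0.577]
ft_force: [-0.4, -0.7, -2.4]
opening: 0.167
grip_force: 30.0
```

>>> {"op": "carry_out", "data": {
  "series": [
    [0, 0, -0.1, 0],
    [0, 0, -0.2, 0],
    [0, 0, -0.2, 0],
    [0, 0, -0.2, 0],
    [0, 0, -0.1, 0]
  ]
}}

```text
t: 9.95
eef_pos: [455.0, -279.0, 197.3]
tcp_rot: [-3.14, 0.001, 0.575]
ft_force: [0.3, 0.2, -2.7]
opening: 0.167
grip_force: 30.0
```

>>> {"op": "carry_out", "data": {
  "series": [
    [0, 0, 0, 0],
    [0, 0, 0, 0],
    [0, 0, 0, 0],
    [0, 0, 0, 0],
    [0, 0, 0, 0]
  ]
}}

```text
t: 10.45
eef_pos: [455.8, -279.0, 198.9]
tcp_rot: [3.141, -0.0, 0.576]
ft_force: [0.2, -0.3, -2.6]
opening: 0.165
grip_force: 30.0
```

>>> {"op": "carry_out", "data": {
  "series": [
    [0, 0.01, -0.04, 0],
    [0, 0, -0.04, 0],
    [0, 0, -0.04, 0],
    [0, 0, -0.04, 0],
    [0, 0, -0.04, 0]
  ]
}}

```text
t: 10.95
eef_pos: [455.7, -278.5, 188.4]
tcp_rot: [-3.142, 0.0, 0.576]
ft_force: [-0.1, 0.2, -2.6]
opening: 0.165
grip_force: 30.0
```

>>> {"op": "carry_out", "data": {
  "series": [
    [0, 0, -0.02, 0],
    [0, 0, -0.02, 0],
    [0, 0, -0.02, 0],
    [0, 0, -0.02, 0],
    [0, 0, 0, 0]
  ]
}}

```text
t: 11.45
eef_pos: [455.7, -278.4, 184.6]
tcp_rot: [-3.142, 0.0, 0.576]
ft_force: [-1.2, -0.2, -1.9]
opening: 0.164
grip_force: 30.0
```

>>> {"op": "carry_out", "data": {
  "series": [
    [0, 0, -0.02, 0],
    [0, 0, -0.02, 0],
    [0, 0, -0.02, 0],
    [0, 0, -0.02, 0],
    [0, 0, 0, 0]
  ]
}}

```text
t: 11.95
eef_pos: [455.8, -278.6, 180.8]
tcp_rot: [3.141, -0.0, 0.576]
ft_force: [-0.7, 1.3, 5.6]
opening: 0.166
grip_force: 30.0
```

>>> {"op": "carry_out", "data": {
  "series": [
    [0, 0, -0.02, 0],
    [0, 0, -0.02, 0],
    [0, 0, -0.02, 0],
    [0, 0, -0.02, 0],
    [0, 0, -0.02, 0]
  ]
}}

```text
t: 12.45
eef_pos: [455.9, -278.6, 176.0]
tcp_rot: [3.141, -0.0, 0.576]
ft_force: [-0.7, 0.7, 7.1]
opening: 0.168
grip_force: 30.0
```

>>> {"op": "carry_out", "data": {
  "series": [
    [0, 0, -0.02, 0],
    [0, 0, 0, 0],
    [0, 0, 0, -0.2],
    [0, 0, 0, -0.4],
    [0, 0, 0, -0.5]
  ]
}}

```text
t: 12.95
eef_pos: [456.1, -278.8, 175.2]
tcp_rot: [3.14, -0.001, 0.459]
ft_force: [0.6, 0.1, 7.7]
opening: 0.166
grip_force: 30.0
```

>>> {"op": "carry_out", "data": {
  "series": [
    [0, 0, 0, -0.5],
    [0, 0, 0, -0.5],
    [0, 0, 0, -0.5],
    [0, 0, 0, -0.5],
    [0, 0, 0, -0.5]
  ]
}}

```text
t: 13.45
eef_pos: [456.2, -278.9, 175.3]
tcp_rot: [3.14, -0.001, 0.197]
ft_force: [-0.7, 0.4, 7.4]
opening: 0.17
grip_force: 30.0
```

>>> {"op": "carry_out", "data": {
  "series": [
    [0, 0, 0, -0.5],
    [0, 0, 0, -0.5],
    [0, 0, 0, -0.5],
    [0, 0, 0, -0.5],
    [0, 0, 0, -0.5]
  ]
}}

```text
t: 13.95
eef_pos: [456.2, -278.9, 175.2]
tcp_rot: [3.14, -0.001, -0.065]
ft_force: [0.3, 0.9, 8.5]
opening: 0.167
grip_force: 30.0
```

>>> {"op": "carry_out", "data": {
  "series": [
    [0, 0, 0, -0.5],
    [0, 0, 0, -0.5],
    [0, 0, 0, -0.5],
    [0, 0, 0, -0.5],
    [0, 0, 0, -0.25]
  ]
}}

```text
t: 14.45
eef_pos: [456.2, -278.9, 175.3]
tcp_rot: [3.141, -0.002, -0.3]
ft_force: [0.4, 0.0, 7.7]
opening: 0.17
grip_force: 30.0
```

```bash
python3 - <<'E'
from h import *
s=env.state()
print({k:s[k] for k in('t','eef_pos','tcp_rot','ft_force','moment')})
E
```

```text
{'t': 14.45, 'eef_pos': array([ 456.20900075, -278.88769068,  175.25069676]), 'tcp_rot': array([ 3.14073024e+00, -1.66138604e-03, -3.00284886e-01]), 'ft_force': array([0.3631644 , 0.01923706, 7.70564102]), 'moment': array([0.05130486, 0.23319287, 0.12812983])}
```

At −17.2°. I'll feel for the stop, which sits about 4° beyond the locked position, to confirm the angle and that the cup is turning with the gripper.

>>> {"op": "carry_out", "data": {
  "series": [
    [0, 0, 0, -0.15],
    [0, 0, 0, -0.15],
    [0, 0, 0, -0.1],
    [0, 0, 0, 0],
    [0, 0, 0, 0]
  ]
}}

```text
t: 14.95
eef_pos: [456.4, -278.7, 175.3]
tcp_rot: [3.141, -0.002, -0.34]
ft_force: [1.1, 0.9, 7.2]
opening: 0.164
grip_force: 30.0
```

```bash
python3 - <<'E'
from h import *
s=env.state();print(s['tcp_rot'],s['moment'],s['ft_force'])
E
```

```text
[ 3.14112730e+00 -1.91958802e-03 -3.39825309e-01] [ 0.45796812 -0.0943444   0.34252671] [1.13508953 0.89467511 7.22025713]
```

>>> {"op": "carry_out", "data": {
  "series": [
    [0, 0, 0, -0.15],
    [0, 0, 0, -0.15],
    [0, 0, 0, -0.1],
    [0, 0, 0, 0],
    [0, 0, 0, 0]
  ]
}}

```text
t: 15.45
eef_pos: [456.4, -278.7, 175.3]
tcp_rot: [3.141, -0.002, -0.381]
ft_force: [1.8, 1.1, 8.4]
opening: 0.167
grip_force: 30.9
```

```bash
python3 - <<'E'
from h import *
s=env.state();print(s['tcp_rot'],s['moment'],s['ft_force'])
E
```

```text
[ 3.14093323e+00 -1.86247839e-03 -3.80593965e-01] [ 0.40754176 -0.12053892  0.95079738] [1.78833496 1.1303696  8.35970552]
```

The stop shows up from about −19° (moment rising to 0.95 N·m), so the cup does turn with the gripper. I'll back off to about −16.3° and ease up until the lugs seat under the ledge.

>>> {"op": "carry_out", "data": {
  "series": [
    [0, 0, 0, 0.2],
    [0, 0, 0, 0.3],
    [0, 0, 0, 0.3],
    [0, 0, 0, 0.12],
    [0, 0, 0, 0]
  ]
}}

```text
t: 15.95
eef_pos: [456.3, -278.7, 175.3]
tcp_rot: [3.141, -0.002, -0.286]
ft_force: [0.5, 1.1, 7.4]
opening: 0.164
grip_force: 30.0
```

>>> {"op": "carry_out", "data": {
  "series": [
    [0, 0, 0.01, 0],
    [0, 0, 0.01, 0],
    [0, 0, 0.01, 0],
    [0, 0, 0.01, 0],
    [0, 0, 0, 0]
  ]
}}

```text
t: 16.45
eef_pos: [456.3, -278.7, 177.2]
tcp_rot: [3.141, -0.002, -0.286]
ft_force: [0.5, 0.7, 7.6]
opening: 0.166
grip_force: 30.0
```

```bash
python3 - <<'E'
from h import *
s=env.state();print(s['eef_pos'],s['tcp_rot'],s['moment'],s['ft_force'])
E
```

```text
[ 456.31157307 -278.7179893   177.23115167] [ 3.14116711e+00 -1.76162482e-03 -2.86179579e-01] [ 0.25417814  0.04541234 -0.05934343] [0.47106559 0.69106052 7.584159  ]
```

>>> {"op": "carry_out", "data": {
  "series": [
    [0, 0, 0.01, 0],
    [0, 0, 0.01, 0],
    [0, 0, 0.01, 0],
    [0, 0, 0, 0],
    [0, 0, 0, 0]
  ]
}}

```text
t: 16.95
eef_pos: [456.3, -278.7, 177.6]
tcp_rot: [3.142, -0.001, -0.286]
ft_force: [6.0, -1.6, -5.5]
opening: 0.161
grip_force: 30.0
```

The force flipped downward, so the lugs are held under the ledge. Releasing.

>>> {"op": "carry_out", "data": {
  "series": [
    [0, 0, -0.01, 0],
    [0, 0, 0, 0],
    [0, 0, 0, 0],
    [0, 0, 0, 0],
    [0, 0, 0, 0]
  ]
}}

```text
t: 17.45
eef_pos: [456.2, -278.7, 177.6]
tcp_rot: [3.141, -0.001, -0.286]
ft_force: [4.6, -2.1, -2.0]
opening: 0.168
grip_force: 30.0
```

>>> {"op": "carry_out", "data": {
  "series": [
    [0, 0, 0, 0],
    [0, 0, 0, 0],
    [0, 0, 0, 0],
    [0, 0, 0, 0],
    [0, 0, 0, 0]
  ],
  "fingers": -0.2
}}

```text
t: 17.95
eef_pos: [455.6, -278.5, 177.6]
tcp_rot: [3.142, 0.0, -0.286]
ft_force: [1.1, -0.7, -0.1]
opening: 0.528
grip_force: 0.0
```

>>> {"op": "carry_out", "data": {
  "series": [
    [0, 0, 0.2, 0],
    [0, 0, 0.5, 0],
    [0, 0, 0.6, 0],
    [0, 0, 0.6, 0],
    [0, 0, 0.6, 0]
  ]
}}

```text
t: 18.45
eef_pos: [455.5, -278.3, 304.7]
tcp_rot: [3.141, -0.0, -0.286]
ft_force: [-0.6, -0.6, -0.5]
opening: 0.599
grip_force: 0.0
```

>>> {"op": "carry_out", "data": {
  "series": [
    [-0.4, 0.2, 0.4, 0],
    [-0.4, 0.2, 0, 0],
    [-0.2, 0.2, 0, 0],
    [0, 0, 0, 0],
    [0, 0, 0, 0]
  ]
}}

```text
t: 18.95
eef_pos: [406.1, -248.6, 322.8]
tcp_rot: [3.141, -0.0, -0.286]
ft_force: [-0.3, -0.7, -0.0]
opening: 0.599
grip_force: 0.0
```

```bash
python3 - <<'E'
from h import *
s=env.state();cal=env.calibration('wrist');im=snap('wrist','w3');np.save('w3.npy',cal['pose'])
print({k:s[k] for k in('t','eef_pos','ft_force','opening')})
p=proj('wrist',[[456,-279,120]],cal)[0];x,y=np.clip(np.round(p).astype(int),[80,75],[560,325]);print(x,y)
a=cv2.resize(im[y-75:y+75,x-80:x+80,::-1],(480,450),interpolation=3)
b=cv2.resize(cv2.cvtColor(snap('side','s3'),4)[225:345,295:410],(320,334))
b=cv2.copyMakeBorder(b,0,116,0,0,0)
cv2.imwrite('pics/m3.png',np.clip(np.hstack([a,b])*1.3,0,255).astype(np.uint8))
E
```

```text
{'t': 18.95, 'eef_pos': array([ 406.11669516, -248.5931272 ,  322.81776793]), 'ft_force': array([-0.34995494, -0.65048527, -0.03855572]), 'opening': 0.598593015323379}
325 135
```

View pics/m3.png

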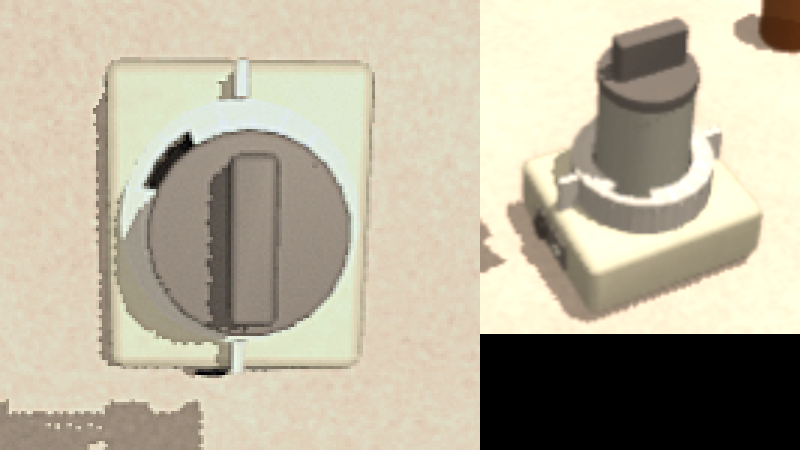

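The cup stands upright and seated in the collar, with the bar along the ribs: bar (255,155)–(254,325), ribs (243,78)–(238,355). Next is the angle in world coordinates.

```bash
python3 - <<'E'
from h import *
s=env.calibration('wrist'); s['pose']=np.load('w3.npy')
W=lambda X,Y,z:at_z('wrist',245+X/3-.5,60+Y/3-.5,z,s)[:2]
def ang(a,b):
    d=a-b;return np.degrees(np.arctan2(d[1],d[0]))
B=74+133
print('bar',ang(W(255,155,B),W(254,325,B)),ang(W(231,157,B),W(232,323,B)),ang(W(279,157,B),W(277,323,B)),np.linalg.norm(W(255,155,B)-W(254,325,B)),(W(255,155,B)+W(254,325,B))/2)
for z in(65,75,90):print('ribs',ang(W(243,78,z),W(238,355,z)))
print('box L,R',ang(W(109,75,58),W(113,350,58)),ang(W(372,75,58),W(360,350,58)))
E
```

```text
bar -15.976572913112838 -15.661176867759696 -15.950151281158343 54.338487298582436 [ 455.84109828 -279.83626375]
ribs -16.92563785180013
ribs -16.925637851800126
ribs -16.92563785180013
box L,R -17.11307244684459 -16.401589569012437
```

The bar is within about 1° of the ribs, so I'm handing in.

```bash
python3 -c "
from cell import env
print(env.job_done())"
```

```text
the job is handed in; nothing more can be done
None
```

The steel cup is locked in the motor base with its bar within about 1° of the ribs, the gripper is clear, the other things were left alone, and the job is handed in at about 19 s (no verdict was returned).

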